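# Load the filament feed rack from light to dark

## Task

We are about to start a print that fades from white to black, and the feed rack so far holds only the white spool at one end and the black one at the other. Take the four blue spools off the plywood storage stand and set them in the four empty places between, so that the row runs steadily from light to dark, palest next to the white. Stand each spool squarely on its two rods in the middle of its place, set it down rather than drop it, and leave the white and black spools where they are.

Things in the scene. Friction and masses are not known exactly. Their poses are not given: they have to be found in the camera images.
- spool_pale: very pale blue (lightest of the four) filament spool, upright like a wheel: two grey flanges 100 mm dia, 38 mm wide over their flat outer faces (grip here), filament wound to 89 mm dia, 0.2 kg. Origin: hub centre; y: the axle, level (x, z turn as it rolls). Starts on the plywood stand nearest the robot, hub 75 mm above the desk, about 84 mm from the next spool, in any order.
- spool_light: sky blue (second lightest) filament spool, upright like a wheel: two grey flanges 100 mm dia, 38 mm wide over their flat outer faces (grip here), filament wound to 89 mm dia, 0.2 kg. Origin: hub centre; y: the axle, level (x, z turn as it rolls). Starts on the plywood stand nearest the robot, hub 75 mm above the desk, about 84 mm from the next spool, in any order.
- spool_mid: strong royal blue (second darkest) filament spool, upright like a wheel: two grey flanges 100 mm dia, 38 mm wide over their flat outer faces (grip here), filament wound to 89 mm dia, 0.2 kg. Origin: hub centre; y: the axle, level (x, z turn as it rolls). Starts on the plywood stand nearest the robot, hub 75 mm above the desk, about 84 mm from the next spool, in any order.
- spool_navy: dark navy blue (darkest of the four) filament spool, upright like a wheel: two grey flanges 100 mm dia, 38 mm wide over their flat outer faces (grip here), filament wound to 89 mm dia, 0.2 kg. Origin: hub centre; y: the axle, level (x, z turn as it rolls). Starts on the plywood stand nearest the robot, hub 75 mm above the desk, about 84 mm from the next spool, in any order.
- station_a: feed-rack place: two 10 mm steel rods 64 mm long, along y, 54 mm apart, axes 27 mm high, black tile between; yellow outlet post 54 mm high, 67 to 81 mm off on the +x side. Origin: its middle at desk height; a spool on its rods has axle along y, hub 75 mm up. Fixed; places 84 mm apart in one line along y. First from the -y end, beside the end spool there.
- station_b: feed-rack place: two 10 mm steel rods 64 mm long, along y, 54 mm apart, axes 27 mm high, black tile between; yellow outlet post 54 mm high, 67 to 81 mm off on the +x side. Origin: its middle at desk height; a spool on its rods has axle along y, hub 75 mm up. Fixed; places 84 mm apart in one line along y. Second from the -y end.
- station_c: feed-rack place: two 10 mm steel rods 64 mm long, along y, 54 mm apart, axes 27 mm high, black tile between; yellow outlet post 54 mm high, 67 to 81 mm off on the +x side. Origin: its middle at desk height; a spool on its rods has axle along y, hub 75 mm up. Fixed; places 84 mm apart in one line along y. Third from the -y end.
- station_d: feed-rack place: two 10 mm steel rods 64 mm long, along y, 54 mm apart, axes 27 mm high, black tile between; yellow outlet post 54 mm high, 67 to 81 mm off on the +x side. Origin: its middle at desk height; a spool on its rods has axle along y, hub 75 mm up. Fixed; places 84 mm apart in one line along y. Fourth from the -y end, beside the end spool at +y.
- spool_white: white filament spool, upright like a wheel: two grey flanges 100 mm dia, 38 mm wide over their flat outer faces (grip here), filament wound to 89 mm dia, 0.2 kg. Origin: hub centre; y: the axle, level (x, z turn as it rolls). Stands in the end place at either end of the feed rack, 84 mm beyond station_a or station_d; stays there.
- spool_black: black filament spool, upright like a wheel: two grey flanges 100 mm dia, 38 mm wide over their flat outer faces (grip here), filament wound to 89 mm dia, 0.2 kg. Origin: hub centre; y: the axle, level (x, z turn as it rolls). Stands in the end place at the rack's other end, 84 mm beyond the last station; stays there.
There are look-alikes about, which are no part of the job. What is shaped like the spool_mid but green or red is not meant.

How it is judged:
By the outcome, as a careful person would: the job done as asked, in the order asked, and still so for the second after the job is handed in, with the robot touching nothing.
It also fails if it takes over 120 s, if anything falls off the work surface, if the arm or the gripper's body presses on something with over 40 N, if the wrist force passes 120 N, or if a joint passes its speed limit or range.

## Robot

A 7-joint arm with a two-finger parallel gripper is mounted at the origin on the work surface. World frame = base frame: x ahead of the robot, y to its left, z up, the work surface at z = 0. Lengths are in m, angles in rad, forces in N, time in s.
With the tool pointing down it reaches from about 0.4 to 0.85 m from the base axis. Payload 10.4 kg.
Tool frame: the origin (TCP) lies midway between the tips of the shut fingers; the grasp point (between the pads) lies 19 mm behind it; x points along the fingers, y is the direction in which the jaws open and shut, and the axes are right-handed (so a half turn about x gives the same grasp; the last joint's range is limited). The gripper opens to 87 mm and grips with 3 to 60 N. Pads are 19 mm wide; open, the fingers measure 117 mm over their backs; the gripper's body (75 mm by 190 mm) begins 51 mm behind the grasp point.
Start: joints at [-1.206, 0.332, -0.065, 1.46, 0.022, 1.35, -0.088], TCP at [0.236, 0.579, 0.223] pointing down, gripper open.
Joint ranges: [-2.6, 2.6], [-0.5, 2.12], [-1.47, 1.34], [0.16, 2.42], [-1.27, 4.41], [0.06, 2.06], [-2.6, 2.6]. Speed limits (rad/s): [2.22, 2.22, 2.79, 2.79, 3.14, 3.14, 3.14].

## Interface

Orientations are given as a unit quaternion [x, y, z, w].
In Python, from bench import * gives the robot as it stands.
- The arm moves only by the shell command python3 -m inch 'ROWS' [FORCE]. ROWS is JSON, a list that holds one entry, the list of rows, each a list of 7 numbers: the shift along the world's x, y, z each as a share of 120 mm, from -1 to 1, then the turn, a rotation vector about the world's x, y, z each as a share of 2 pi rad, from -1 to 1, then the closure, from 0 (fully open) to 1 (shut). A call has 1 to 10 rows; each row is the pose to reach, as a shift and turn from the pose commanded when the call began, turning the shorter way round; what a row does not reach only later rows make up. A row lasts 1/10 s, in which the tool goes at most 50 mm and 8.59 degrees, less where a joint would pass 70% of its speed; a pose out of reach is approached as far as the arm can. A call with a number of a shift or a turn outside -1 to 1 is refused whole. A call with a gripper value outside its range is refused whole. The fingers move at their own pace and stop on an object; FORCE is the grip in N (left out, the last holds). Time passes only in rows, so rows that repeat a pose let the fingers close. It gives the time, the measured TCP pose, the force and the opening at its end, in the units of the state.
- read_state(): the state, without advancing time (a new reading comes with each control period).
- camera(name): name is "side" or "top" or "wrist"; returns the picture (400x640x3 uint8, red, green, blue); there is no depth.
- get_calibration(name): a dict with "fx", "fy", "cx", "cy" (pixels), "k1" (the pictures are not rectified: a ray, as slopes to the right and down, at radius r is drawn at 1 + k1 r^2 times it, then the intrinsics apply), "xyz" and "attitude" of the camera in the world. Camera axes: x right, y up, looking along -z (the intrinsics and any distortion apply to the point x, -y, -z); pixel columns grow to the right and rows downward; lengths in m; the calibration is good to about 2 mm. A picture is of the moment at which its call begins: read the wrist's pose just before it. get_calibration takes no time and is no camera call; for the wrist camera it gives the pose at the moment of the call.
- close_job(): hands the job in, once; it reports no verdict.
The state is a dict: "time": time; "joint_positions": joint angles; "joint_vel": joint speeds; "joint_torque": joint torques, N m; "ee_pos": TCP position; "eef_rot": TCP orientation; "ft_force": force on the tool from outside, world axes, zero at the start; "torque": the same for the moment, N m; "width": finger opening in m.
Only numpy, scipy, OpenCV 4.12 (cv2) and the standard library are available. Lean on these libraries where they do the work, as an engineer would, in place of code of your own. Each camera call takes 0.05 s, during which the arm holds its last target.

## Working session

There is one attempt and no reset: what is moved stays moved. The work goes in short steps, Python scripts to look and compute and a shell command to move; the robot and the scene stay as the last step left them, time stands still between calls to the robot, and variables do not carry over. Pictures are saved under pics/ and viewed, and the job is handed in when it is done.

```bash
mkdir -p pics; ls; python3 - <<'E'
from bench import *
import cv2
print(read_state())
for n in ["side","top","wrist"]:
    print(n,get_calibration(n)); cv2.imwrite(f"pics/{n}0.png",camera(n)[:,:,::-1])
E
```

```text
pics
{'time': 0.0, 'joint_positions': array([-1.20560038,  0.3328809 , -0.06471502,  1.46096094,  0.0215971 ,
        1.34988428, -0.08849316]), 'joint_vel': array([-8.29987282e-04, -8.28557023e-05, -4.33758796e-04,  2.27342750e-03,
       -2.59111813e-03,  4.43763520e-04,  6.21134018e-04]), 'joint_torque': array([-2.68146387e-04, -6.23242164e+01,  2.46457115e-02, -3.89919555e+01,
       -6.13268302e-02,  3.92669009e-02,  1.19768747e-04]), 'ee_pos': array([0.236191  , 0.57822842, 0.22173896]), 'eef_rot': array([ 0.13573205,  0.6939361 , -0.136737  ,  0.6937813 ]), 'ft_force': array([-0.03614394, -0.44971679,  0.55504768]), 'torque': array([-0.03878472, -0.01671607, -0.00704705]), 'width': 0.08716442700601532}
side {'fx': 443.395855154781, 'fy': 443.395855154781, 'cx': 321.27980009090055, 'cy': 201.1568078604501, 'k1': -0.11375415409847271, 'xyz': array([ 0.18898046, -0.62922344,  0.5205636 ]), 'attitude': array([ 0.47753373, -0.09941837, -0.19290686,  0.85138973])}
top {'fx': 452.4196923938942, 'fy': 452.4196923938942, 'cx': 314.67235819149414, 'cy': 198.25661181300092, 'k1': -0.11140584460553163, 'xyz': array([0.32958779, 0.02968909, 0.97180937]), 'attitude': array([ 0.06864589, -0.07030208, -0.69738352,  0.70993069])}
wrist {'fx': 288.2827647265383, 'fy': 288.2827647265383, 'cx': 312.989555461465, 'cy': 199.58094504108192, 'k1': 0.016069177029439403, 'xyz': array([0.1687328 , 0.60525616, 0.38396012]), 'attitude': array([-0.11453442, -0.07611831,  0.55185545,  0.8225226 ])}
```

View pics/top0.png

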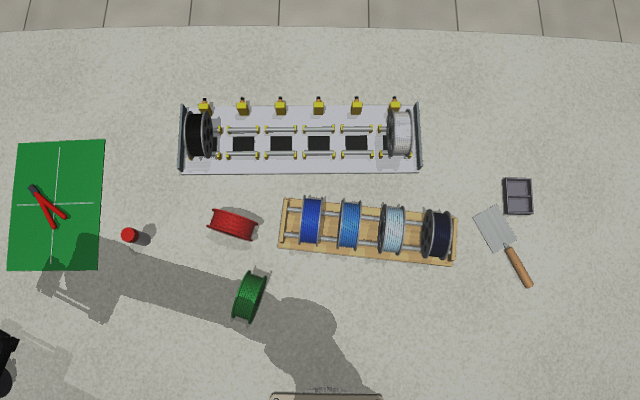

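View pics/side0.png

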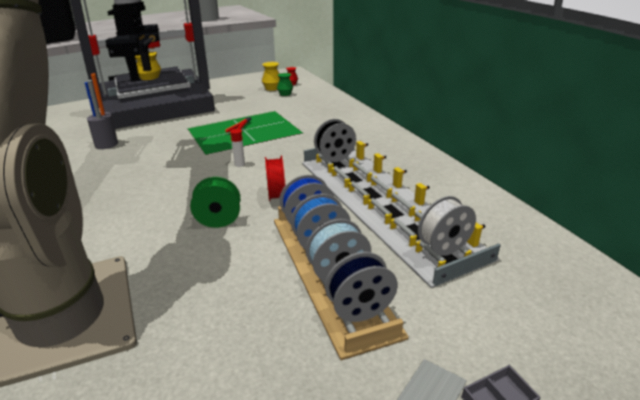

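View pics/wrist0.png

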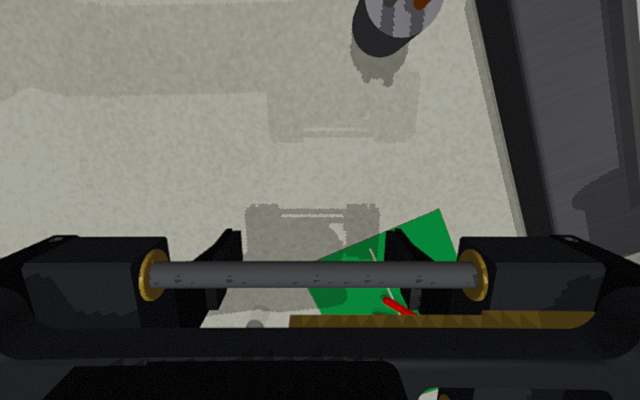

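```bash
cat > h.py <<'E'
from bench import *
import numpy as np, cv2
from scipy.spatial.transform import Rotation as R
def rays(cal,px):
    px=np.atleast_2d(np.array(px,float))
    K=np.array([[cal['fx'],0,cal['cx']],[0,cal['fy'],cal['cy']],[0,0,1]])
    u=cv2.undistortPoints(px[:,None,:],K,np.array([cal['k1'],0,0,0,0.]))[:,0]
    d=np.c_[u[:,0],-u[:,1],-np.ones(len(u))]
    return R.from_quat(cal['attitude']).apply(d)
def plane(cal,px,z):
    d=rays(cal,px); c=np.array(cal['xyz']); return c+d*((z-c[2])/d[:,2])[:,None]
def proj(cal,P):
    P=np.atleast_2d(P); p=R.from_quat(cal['attitude']).inv().apply(P-np.array(cal['xyz']))
    x=p[:,0]/-p[:,2]; y=-p[:,1]/-p[:,2]; f=1+cal['k1']*(x*x+y*y)
    return np.c_[cal['fx']*x*f+cal['cx'],cal['fy']*y*f+cal['cy']]
E
python3 - <<'E'
import cv2
t=cv2.imread('pics/top0.png')
cv2.imwrite('pics/t_rack.png',cv2.resize(t[90:180,170:430],None,fx=3,fy=3,interpolation=cv2.INTER_CUBIC))
cv2.imwrite('pics/t_stand.png',cv2.resize(t[185:275,270:465],None,fx=4,fy=4,interpolation=cv2.INTER_CUBIC))
E
```

```text
(no output)
```

View pics/t_rack.png

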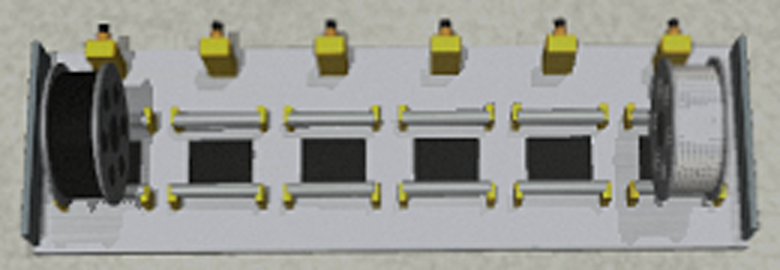

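View pics/t_stand.png

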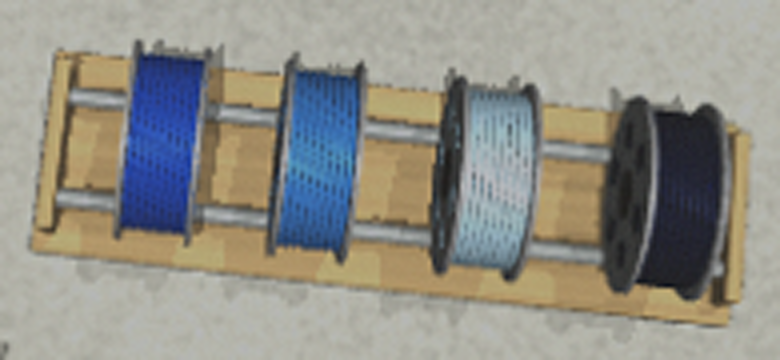

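```bash
python3 - <<'E'
from h import *
cal=get_calibration('top'); t=cv2.imread('pics/top0.png'); hsv=cv2.cvtColor(t,cv2.COLOR_BGR2HSV)
np.set_printoptions(precision=4,suppress=True)
# tiles
g=(hsv[:,:,2]<60).astype(np.uint8); g[:132]=0; g[155:]=0; g[:,:222]=0; g[:,385:]=0
n,l,s,c=cv2.connectedComponentsWithStats(g)
for i in range(1,n):
    if s[i,4]>100: print('tile',s[i],c[i],plane(cal,c[i],0.006)[0])
# yellow
y=cv2.inRange(hsv,(20,120,90),(35,255,255)); y[:90]=0; y[180:]=0; y[:,:170]=0; y[:,430:]=0
n,l,s,c=cv2.connectedComponentsWithStats(y)
for i in range(1,n):
    if s[i,4]>4: print('yel',s[i],c[i],plane(cal,c[i],0.027)[0,:2],plane(cal,c[i],0.054)[0,:2])
z=lambda u,v,s,ox,oy:((u+.5)/s-.5+ox,(v+.5)/s-.5+oy)
P=plane(cal,[z(75,97,4,270,185),z(610,153,4,270,185),z(60,198,4,270,185),z(600,252,4,270,185)],.027); print(P[:,:2])
for a,b in((0,1),(2,3)):
    d=P[a]-P[b]; print('stand dir', np.degrees(np.arctan2(-d[0],d[1])))
for nm,q in dict(mid=(165,147),light=(319,160),pale=(490,178),navy=(675,198)).items():
    print(nm,plane(cal,z(*q,4,270,185),.1)[0],plane(cal,z(*q,4,270,185),.075)[0])
E
```

```text
tile [233 137  21  14 294] [243.  143.5] [0.6443 0.1918 0.006 ]
tile [271 136  21  15 307] [280.8339 142.8632] [0.6471 0.107  0.006 ]
tile [308 136  21  14 286] [318.2797 142.472 ] [0.6495 0.0233 0.006 ]
tile [346 136  21  14 294] [356.  142.5] [ 0.6511 -0.0612  0.006 ]
yel [314 101  10  13  66] [317.6515 104.9091] [0.7305 0.0262] [0.7191 0.0263]
yel [352 101  10   7  65] [356.4615 104.2308] [ 0.734  -0.0606] [ 0.7225 -0.058 ]
yel [390 101  10   7  63] [394.6032 104.2222] [ 0.7363 -0.1464] [ 0.7247 -0.1414]
yel [199 103  10   6  58] [203.3448 105.5   ] [0.7258 0.2827] [0.7144 0.2755]
yel [237 102  10   7  64] [241.4688 105.1875] [0.7273 0.1966] [0.7159 0.1918]
yel [275 102  10   7  67] [279.5672 104.9552] [0.729  0.1112] [0.7175 0.1089]
yel [318 109   4   4   7] [319.4286 110.7143] [0.7168 0.022 ] [0.7057 0.0222]
yel [352 109   8   4  18] [354.8333 110.2778] [ 0.7195 -0.0569] [ 0.7083 -0.0544]
yel [351 114   8   1   8] [354.5 114. ] [ 0.7106 -0.0561] [ 0.6997 -0.0536]
yel [256 125   3   6  14] [257.1429 127.3571] [0.6752 0.1589] [0.6654 0.1552]
yel [265 125   3   7  11] [265.4545 127
[... 1179 characters left out ...]
] [0.6107 0.2416] [0.6027 0.2356]
yel [226 152   3   6  11] [226.8182 155.0909] [0.6105 0.2223] [0.6024 0.2168]
yel [255 152   3   5  10] [256.3 154.6] [0.6126 0.1578] [0.6045 0.1542]
yel [410 152   2   4   6] [410.6667 153.8333] [ 0.6209 -0.1791] [ 0.6126 -0.1732]
yel [265 154   3   3   7] [265.8571 155.2857] [0.6113 0.1369] [0.6033 0.1339]
[[ 0.494   0.0845]
 [ 0.4689 -0.1999]
 [ 0.4401  0.0908]
 [ 0.4163 -0.1932]]
stand dir -5.055238833866887
stand dir -4.802591168621139
mid [0.4574 0.0358 0.1   ] [0.4611 0.0359 0.075 ]
light [ 0.4524 -0.0392  0.1   ] [ 0.4559 -0.0412  0.075 ]
pale [ 0.4449 -0.1227  0.1   ] [ 0.4482 -0.1271  0.075 ]
navy [ 0.4364 -0.2138  0.1   ] [ 0.4394 -0.2208  0.075 ]
```

```bash
cat >> h.py <<'E'
def show():
    s=read_state(); r=R.from_quat(s['eef_rot']); m=r.as_matrix()
    np.set_printoptions(precision=4,suppress=True)
    j=m[:,1]; print('t',round(s['time'],2),'tcp',s['ee_pos'],'fx',m[:,0],'jaw',j,'yaw deg',np.degrees(np.arctan2(-j[0],j[1])),'w',round(s['width'],4),'F',s['ft_force'],'q',s['joint_positions'])
    return s
def to(x,y,z,yaw):
    """shift (share) and turn (share) to reach tool-down, jaw = world y turned by yaw (deg)"""
    s=read_state(); r=R.from_quat(s['eef_rot']).as_matrix()
    best=None
    for k in (0,180):
        a=np.radians(yaw+k); Y=np.array([-np.sin(a),np.cos(a),0]); X=np.array([0,0,-1.]); 
        T=np.c_[X,Y,np.cross(X,Y)]
        v=R.from_matrix(T@r.T).as_rotvec()
        if best is None or np.linalg.norm(v)<np.linalg.norm(best): best=v
    d=(np.array([x,y,z])-s['ee_pos'])
    print('shift m',d,'share',d/.12,'turn share',best/(2*np.pi),'deg',np.degrees(best))
E
python3 - <<'E'
from h import *
show(); to(.456,-.039,.22,-5)
E
```

```text
t 0.15 tcp [0.2362 0.5783 0.2219] fx [-0.0004 -0.001  -1.    ] jaw [ 0.3781  0.9257 -0.0011] yaw deg -22.218324202805885 w 0.0869 F [-0.0657 -0.2062  0.2269] q [-1.2056  0.3327 -0.0647  1.4607  0.0216  1.3499 -0.0885]
shift m [ 0.2198 -0.6173 -0.0019] share [ 1.8314 -5.1444 -0.0161] turn share [ 0.0002 -0.      0.0478] deg [ 0.0615 -0.0122 17.2183]
```

```bash
python3 -m inch '[[[0.29,-0.97,0.02,0,0,0.024,0],[0.29,-0.97,0.02,0,0,0.024,0],[0.29,-0.97,0.02,0,0,0.024,0]]]' 20
python3 -m inch '[[[0.29,-0.97,0,0,0,0.024,0],[0.29,-0.97,0,0,0,0.024,0],[0.29,-0.97,0,0,0,0.024,0]]]'
python3 -m inch '[[[0.29,-0.97,0,0,0,0,0],[0.29,-0.97,0,0,0,0,0],[0.29,-0.97,0,0,0,0,0]]]'
python3 -m inch '[[[0.29,-0.97,0,0,0,0,0],[0.29,-0.97,0,0,0,0,0],[0.29,-0.97,0,0,0,0,0]]]'
python3 -c "
from h import *
show(); to(.446,-.12,.22,-5)"
```

```text
time: 0.45
ee_pos: [0.2732, 0.4583, 0.2248]
eef_rot: [0.084, 0.702, -0.085, 0.702]
ft_force: [0.8, -0.1, -0.1]
width: 0.0876
time: 0.75
ee_pos: [0.3075, 0.3417, 0.2249]
eef_rot: [0.032, 0.706, -0.032, 0.706]
ft_force: [1.5, 0.0, 0.1]
width: 0.0869
time: 1.05
ee_pos: [0.3417, 0.2254, 0.2249]
eef_rot: [0.032, 0.706, -0.032, 0.706]
ft_force: [-0.4, 0.4, 0.0]
width: 0.0872
time: 1.35
ee_pos: [0.3762, 0.109, 0.225]
eef_rot: [0.032, 0.706, -0.032, 0.706]
ft_force: [-0.6, 0.8, 0.4]
width: 0.0874
t 1.35 tcp [0.3762 0.109  0.225 ] fx [ 0.      0.0003 -1.    ] jaw [0.0904 0.9959 0.0003] yaw deg -5.183849081005926 w 0.0874 F [-0.6426  0.751   0.444 ] q [-0.738  -0.2248  0.2951  2.0281  0.0666  1.3293  1.0145]
shift m [ 0.0698 -0.229  -0.005 ] share [ 0.582  -1.9085 -0.0415] turn share [-0.      0.      0.0005] deg [-0.017   0.0019  0.1838]
```

```bash

python3 -m inch '[[[0.29,-0.95,0,0,0,0,0.3],[0.29,-0.95,0,0,0,0,0.3],[0.29,-0.95,0,0,0,0,0.3]]]'
python3 -m inch '[[[0.29,-0.95,0,0,0,0,0.3],[0.29,-0.95,0,0,0,0,0.3],[0.29,-0.95,0,0,0,0,0.3],[0.29,-0.95,0,0,0,0,0.3]]]'
python3 -c "
from h import *
show()
print(get_calibration('wrist'))
c=camera('wrist'); cv2.imwrite('pics/w1.png',c[:,:,::-1])
c=camera('top'); cv2.imwrite('pics/t1.png',c[:,:,::-1])
c=camera('side'); cv2.imwrite('pics/s1.png',c[:,:,::-1])
"
```

```text
time: 1.65
ee_pos: [0.4108, -0.0054, 0.2251]
eef_rot: [0.032, 0.706, -0.032, 0.707]
ft_force: [-0.0, 0.6, 0.6]
width: 0.0704
time: 2.05
ee_pos: [0.4451, -0.118, 0.2249]
eef_rot: [0.032, 0.706, -0.033, 0.706]
ft_force: [0.1, 1.0, 0.6]
width: 0.061
t 2.05 tcp [ 0.4451 -0.118   0.2249] fx [-0.0001 -0.0008 -1.    ] jaw [ 0.091   0.9958 -0.0008] yaw deg -5.2219782327710025 w 0.061 F [0.1215 0.9661 0.6465] q [-0.5509 -0.0869  0.6842  1.9008  0.0577  1.3087  1.5961]
{'fx': 288.2827647265383, 'fy': 288.2827647265383, 'cx': 312.989555461465, 'cy': 199.58094504108192, 'k1': 0.016069177029439403, 'xyz': array([ 0.3724, -0.1125,  0.3871]), 'attitude': array([-0.1018, -0.0924,  0.6673,  0.732 ])}
```

View pics/w1.png

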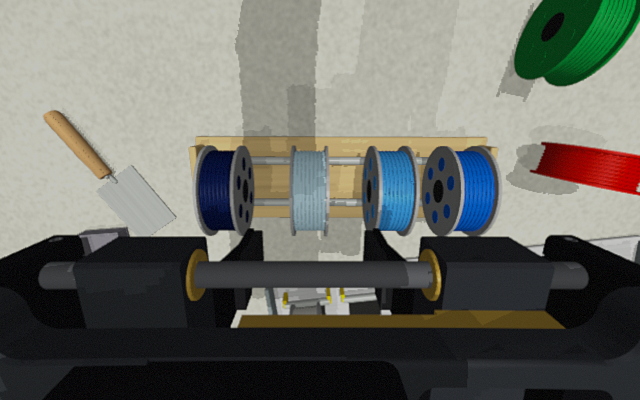

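View pics/s1.png

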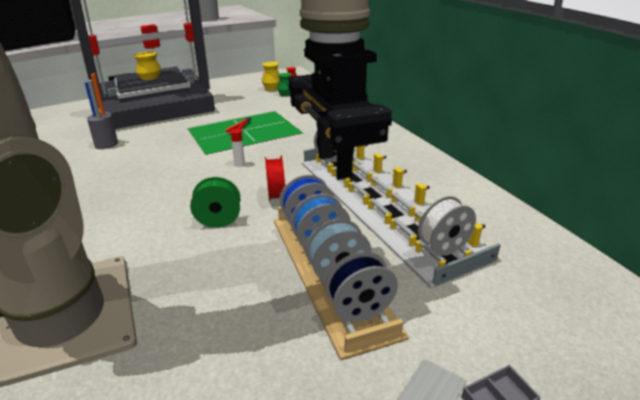

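```bash
python3 - <<'E'
from h import *
t=cv2.imread('pics/w1.png')
cv2.imwrite('pics/w1z.png',cv2.resize(t[130:245,180:510],None,fx=2.4,fy=2.4,interpolation=cv2.INTER_CUBIC))
cal=get_calibration('wrist')
np.set_printoptions(precision=4,suppress=True)
hsv=cv2.cvtColor(t,cv2.COLOR_BGR2HSV)
m=cv2.inRange(hsv,(90,40,40),(130,255,255)); m[:130]=0;m[245:]=0; m[:,:180]=0; m[:,510:]=0
# central band of rows (ridge)
n,l,s,c=cv2.connectedComponentsWithStats(m)
for i in range(1,n):
    if s[i,4]>300:
        print(s[i],c[i],[plane(cal,c[i],z)[0,:2] for z in (.075,.119)])
        x0,y0,w,h=s[i][:4]
        E=plane(cal,[(x0+w/2,y0),(x0+w/2,y0+h)],.075); print('   rows->',E[:,:2].mean(0))
E
```

```text
[ 198  151   34   76 1932] [214.5067 187.4752] [array([ 0.4366, -0.2241]), array([ 0.4275, -0.2079])]
   rows-> [ 0.44   -0.2242]
[ 293  151   33   80 2505] [308.7796 190.309 ] [array([ 0.4489, -0.1203]), array([ 0.438 , -0.1187])]
   rows-> [ 0.4515 -0.1197]
[ 378  150   37   82 2520] [396.2349 190.4671] [array([ 0.4575, -0.0233]), array([ 0.4454, -0.0354])]
   rows-> [ 0.46   -0.0231]
[ 453  150   42   82 2388] [475.5963 190.6826] [array([0.4653, 0.0641]), array([0.4522, 0.0396])]
   rows-> [0.4674 0.0624]
```

View pics/w1z.png

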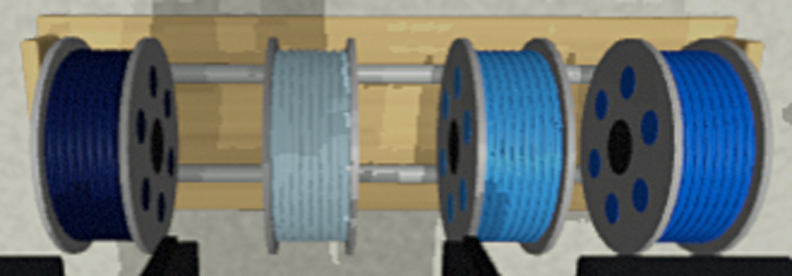

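```bash

python3 -m inch '[[[0.033,-0.008,-0.5,0,0,0,0.3],[0.033,-0.008,-0.8,0,0,0,0.3],[0.033,-0.008,-0.8,0,0,0,0.3]]]' 25
python3 -m inch '[[[0,0,-0.22,0,0,0,0.3],[0,0,-0.44,0,0,0,0.3],[0,0,-0.44,0,0,0,0.3]]]'
python3 -c "
from h import *
show()
c=camera('side'); cv2.imwrite('pics/s2.png',c[:,:,::-1])
c=camera('top'); cv2.imwrite('pics/t2.png',c[:,:,::-1])
"
```

```text
time: 2.5
ee_pos: [0.4454, -0.1142, 0.1246]
eef_rot: [0.03, 0.71, -0.03, 0.703]
ft_force: [-0.8, 0.5, 0.2]
width: 0.0612
time: 2.8
ee_pos: [0.4481, -0.1148, 0.0757]
eef_rot: [0.03, 0.708, -0.03, 0.705]
ft_force: [-0.2, 0.5, 1.8]
width: 0.0611
t 2.8 tcp [ 0.4481 -0.1148  0.0757] fx [-0.0033  0.0003 -1.    ] jaw [0.0846 0.9964 0.    ] yaw deg -4.850739896293999 w 0.0611 F [-0.1653  0.5025  1.7957] q [-0.5199  0.1348  0.7202  2.0734 -0.107   0.9726  1.7426]
```

View pics/s2.png

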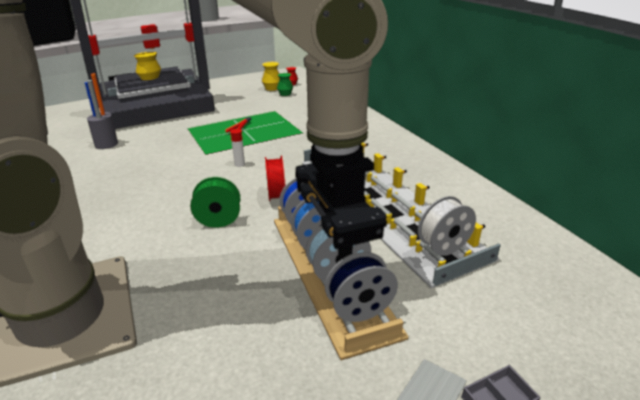

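View pics/t2.png

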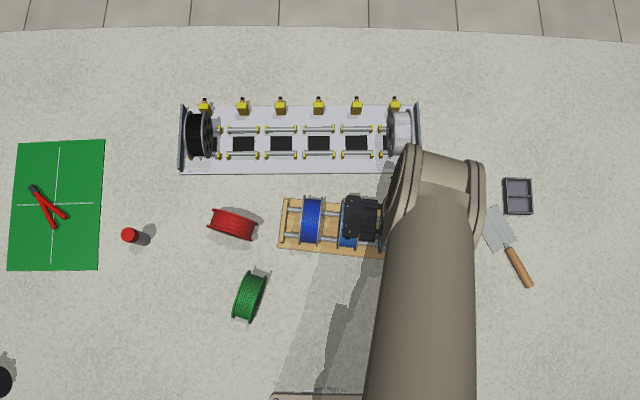

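```bash

python3 -m inch '[[[0,0,0,0,0,0,0.3],[0,0,0,0,0,0,0.3]]]'
python3 -c "
from h import *
show();to(.449,-.119,.076,-5)"
python3 -m inch '[[[0,0,0,0,0,0,0.6],[0,0,0,0,0,0,0.8],[0,0,0,0,0,0,0.8],[0,0,0,0,0,0,0.8],[0,0,0,0,0,0,0.8]]]'
python3 -c "
from h import *
show()"
```

```text
time: 3.1
ee_pos: [0.4501, -0.1158, 0.0777]
eef_rot: [0.031, 0.706, -0.03, 0.707]
ft_force: [-0.4, 1.1, 1.3]
width: 0.061
t 3.1 tcp [ 0.4501 -0.1158  0.0777] fx [ 0.0023  0.0006 -1.    ] jaw [0.0858 0.9963 0.0008] yaw deg -4.9218677973506715 w 0.061 F [-0.4103  1.0838  1.2586] q [-0.5198  0.1317  0.722   2.0709 -0.1066  0.9721  1.7428]
shift m [-0.0011 -0.0032 -0.0017] share [-0.0094 -0.0267 -0.0145] turn share [-0.0001  0.0004 -0.0002] deg [-0.0369  0.1332 -0.0781]
time: 3.6
ee_pos: [0.449, -0.1161, 0.0762]
eef_rot: [0.031, 0.707, -0.031, 0.706]
ft_force: [-0.8, -1.2, 2.0]
width: 0.0376
t 3.6 tcp [ 0.449  -0.1161  0.0762] fx [-0.0002 -0.     -1.    ] jaw [ 0.0862  0.9963 -0.    ] yaw deg -4.947008591302221 w 0.0376 F [-0.7633 -1.198   2.0034] q [-0.5194  0.1342  0.7222  2.0727 -0.1073  0.9708  1.7436]
```

```bash

python3 -m inch '[[[0,0,0.2,0,0,0,0.8],[0,0,0.5,0,0,0,0.8],[0,0,0.9,0,0,0,0.8],[0,0,0.9,0,0,0,0.8]]]'
python3 -m inch '[[[0,0,0.35,0,0,0,0.8],[0.4,0.1,0.4,0,0,0.009,0.8],[0.84,0.23,0.4,0,0,0.018,0.8],[0.84,0.23,0.4,0,0,0.018,0.8]]]'
python3 -m inch '[[[0.4,0.1,0,0,0,0,0.8],[0.84,0.23,0,0,0,0,0.8],[0.84,0.23,0,0,0,0,0.8],[0.84,0.23,0,0,0,0,0.8]]]'
python3 -c "
from h import *
show();to(.650,-.061,.095,1.5)
for n in ('wrist','side','top'): cv2.imwrite('pics/%s3.png'%n,camera(n)[:,:,::-1])"
```

```text
time: 4.0
ee_pos: [0.4518, -0.1163, 0.1891]
eef_rot: [0.031, 0.704, -0.03, 0.709]
ft_force: [0.2, 0.3, -3.3]
width: 0.0377
time: 4.4
ee_pos: [0.5535, -0.0839, 0.229]
eef_rot: [-0.013, 0.708, 0.012, 0.706]
ft_force: [-1.2, 0.3, -4.0]
width: 0.0378
time: 4.8
ee_pos: [0.6509, -0.06, 0.2293]
eef_rot: [-0.011, 0.708, 0.009, 0.706]
ft_force: [0.5, -0.5, -2.5]
width: 0.038
t 4.8 tcp [ 0.6509 -0.06    0.2293] fx [-0.0041 -0.0017 -1.    ] jaw [-0.0281  0.9996 -0.0015] yaw deg 1.610548616342166 w 0.038 F [ 0.4925 -0.5477 -2.4693] q [-0.4842  0.4611  0.7153  1.3958 -0.2983  1.3987  1.8297]
shift m [-0.0009 -0.001  -0.1343] share [-0.0077 -0.0083 -1.1189] turn share [ 0.0003 -0.0007 -0.0003] deg [ 0.0945 -0.2351 -0.1104]
```

View pics/wrist3.png

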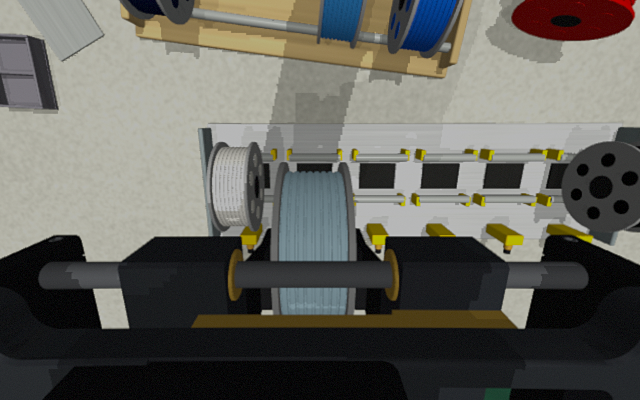

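View pics/side3.png

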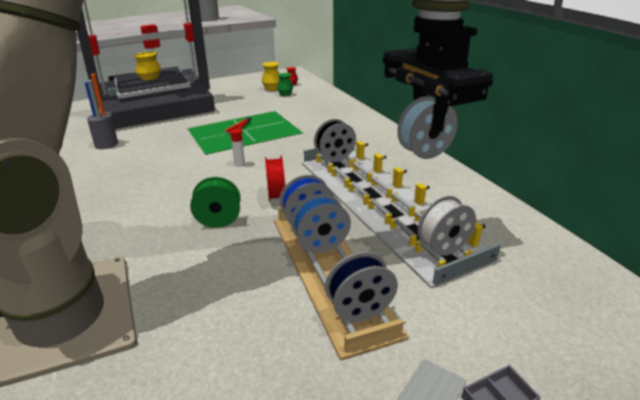

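```bash
python3 - <<'E'
from h import *
t=cv2.imread('pics/wrist3.png'); cal=get_calibration('wrist'); np.set_printoptions(precision=4,suppress=True)
hsv=cv2.cvtColor(t,cv2.COLOR_BGR2HSV)
m=cv2.inRange(hsv,(0,0,0),(180,255,70)); m[:155]=0;m[197:]=0;m[:,:270]=0;m[:,555:]=0
n,l,s,c=cv2.connectedComponentsWithStats(m)
for i in range(1,n):
    if s[i,4]>200: print('tile',s[i],plane(cal,c[i],.006)[0,:2],plane(cal,c[i],.01)[0,:2])
y=cv2.inRange(hsv,(20,120,90),(35,255,255)); y[:140]=0;y[215:]=0
n,l,s,c=cv2.connectedComponentsWithStats(y)
for i in range(1,n):
    if s[i,4]>20: print('yel',s[i],plane(cal,c[i],.027)[0,:2])
E
```

```text
tile [297 163  35  10 312] [ 0.6405 -0.0622] [ 0.6399 -0.0622]
tile [359 163  36  25 859] [0.6499 0.0234] [0.6491 0.0225]
tile [421 164  38  24 862] [0.6482 0.1092] [0.6475 0.1074]
tile [483 164  41  24 885] [0.6463 0.1948] [0.6456 0.1921]
yel [270 149   7  11  46] [ 0.6209 -0.1142]
yel [287 149   5  11  38] [ 0.62   -0.0949]
yel [337 149   5  11  36] [ 0.6184 -0.0305]
yel [352 149   6  12  46] [ 0.619  -0.0114]
yel [401 149   9  12  35] [0.6161 0.0543]
yel [418 149   8  12  49] [0.6174 0.0738]
yel [540 149   8  11  39] [0.6123 0.2265]
yel [473 150   5   6  26] [0.6136 0.1402]
yel [487 150   7  11  47] [0.6163 0.1594]
yel [556 150   8  11  53] [0.614 0.245]
yel [413 193   7  13  46] [0.677  0.0743]
yel [539 193  13  14  59] [0.6737 0.2443]
yel [476 194   9  12  46] [0.6753 0.1598]
yel [400 197   6   9  22] [0.6816 0.0567]
yel [465 197   6   9  21] [0.68   0.1422]
yel [530 196   8  10  29] [0.6767 0.2287]
```

```bash

python3 -m inch '[[[0,-0.014,-0.4,0,0,0,0.8],[0,-0.014,-0.8,0,0,0,0.8],[0,-0.014,-1,0,0,0,0.8],[0,-0.014,-1,0,0,0,0.8],[0,-0.014,-1,0,0,0,0.8]]]'
python3 -c "
from h import *
show();to(.650,-.062,.0765,1.5)"
```

```text
time: 5.45
ee_pos: [0.6507, -0.0629, 0.114]
eef_rot: [-0.009, 0.706, 0.009, 0.708]
ft_force: [1.1, -0.0, -1.0]
width: 0.0378
t 5.45 tcp [ 0.6507 -0.0629  0.114 ] fx [ 0.0016  0.0005 -1.    ] jaw [-0.0262  0.9997  0.0005] yaw deg 1.5003846832718488 w 0.0378 F [ 1.1005 -0.0486 -0.9521] q [-0.4621  0.5415  0.6745  1.5403 -0.3558  1.1837  1.8745]
shift m [-0.0007  0.0009 -0.0375] share [-0.0062  0.0071 -0.3122] turn share [-0.0001  0.0003 -0.    ] deg [-0.0287  0.0911 -0.0004]
```

```bash

python3 -m inch '[[[-0.006,0.007,-0.15,0,0,0,0.8],[-0.006,0.007,-0.22,0,0,0,0.8],[-0.006,0.007,-0.27,0,0,0,0.8],[-0.006,0.007,-0.29,0,0,0,0.8],[-0.006,0.007,-0.29,0,0,0,0.8]]]'
python3 -c "
from h import *
show();to(.650,-.062,.0765,1.5)"
```

```text
time: 5.95
ee_pos: [0.6502, -0.0617, 0.0778]
eef_rot: [-0.009, 0.707, 0.009, 0.707]
ft_force: [-0.1, 0.2, -1.5]
width: 0.038
t 5.95 tcp [ 0.6502 -0.0617  0.0778] fx [ 0.0004  0.     -1.    ] jaw [-0.0268  0.9996  0.    ] yaw deg 1.5361961880666002 w 0.038 F [-0.0695  0.2422 -1.5215] q [-0.4524  0.5773  0.6562  1.5717 -0.3785  1.1225  1.8888]
shift m [-0.0002 -0.0003 -0.0013] share [-0.0013 -0.0025 -0.0109] turn share [-0.      0.0001 -0.0001] deg [-0.0019  0.0224 -0.0362]
```

```bash

python3 -m inch '[[[0,0,-0.008,0,0,0,0.8],[0,0,-0.016,0,0,0,0.8],[0,0,-0.016,0,0,0,0.8]]]'
python3 -c "
from h import *
show()"
```

```text
time: 6.25
ee_pos: [0.6505, -0.0617, 0.0763]
eef_rot: [-0.009, 0.707, 0.01, 0.707]
ft_force: [-1.1, -0.2, 4.0]
width: 0.0375
t 6.25 tcp [ 0.6505 -0.0617  0.0763] fx [ 0.0011  0.0002 -1.    ] jaw [-0.0268  0.9996  0.0001] yaw deg 1.5367528591427269 w 0.0375 F [-1.0543 -0.2222  4.0173] q [-0.4517  0.579   0.6553  1.5727 -0.38    1.1193  1.8898]
```

```bash

python3 -m inch '[[[0,0,0,0,0,0,0.52],[0,0,0,0,0,0,0.48],[0,0,0,0,0,0,0.4],[0,0,0,0,0,0,0.3],[0,0,0,0,0,0,0.3]]]'
python3 -m inch '[[[0,0,0.25,0,0,0,0.3],[0,0,0.6,0,0,0,0.3],[0,0,1,0,0,0,0.3],[0,0,1,0,0,0,0.3]]]'
python3 -c "
from h import *
show();to(.456,-.037,.225,-5)
for n in ('wrist','side','top'): cv2.imwrite('pics/%s4.png'%n,camera(n)[:,:,::-1])"
```

```text
time: 6.75
ee_pos: [0.6499, -0.0616, 0.0754]
eef_rot: [-0.009, 0.707, 0.01, 0.707]
ft_force: [-0.7, 0.9, -0.6]
width: 0.0582
time: 7.15
ee_pos: [0.6529, -0.0627, 0.2024]
eef_rot: [-0.009, 0.704, 0.009, 0.711]
ft_force: [1.0, -0.8, 0.2]
width: 0.0612
t 7.15 tcp [ 0.6529 -0.0627  0.2024] fx [ 0.0099 -0.0001 -1.    ] jaw [-0.0264  0.9997 -0.0003] yaw deg 1.5148008175189311 w 0.0612 F [ 1.0477 -0.8123  0.2021] q [-0.4828  0.4701  0.7109  1.4422 -0.3107  1.3332  1.8416]
shift m [-0.1969  0.0257  0.0226] share [-1.6406  0.2139  0.1879] turn share [ 0.0001  0.0016 -0.0181] deg [ 0.0367  0.5661 -6.5148]
```

View pics/wrist4.png

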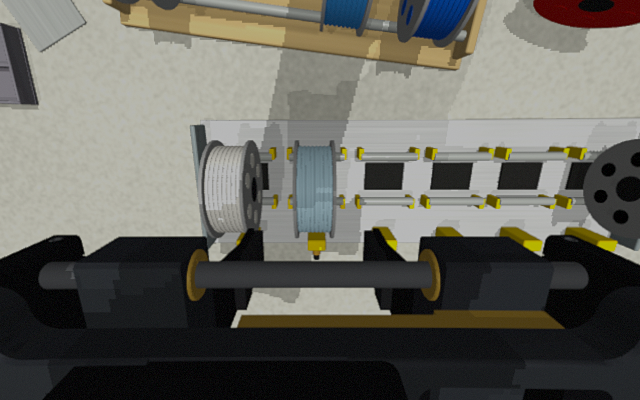

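View pics/side4.png

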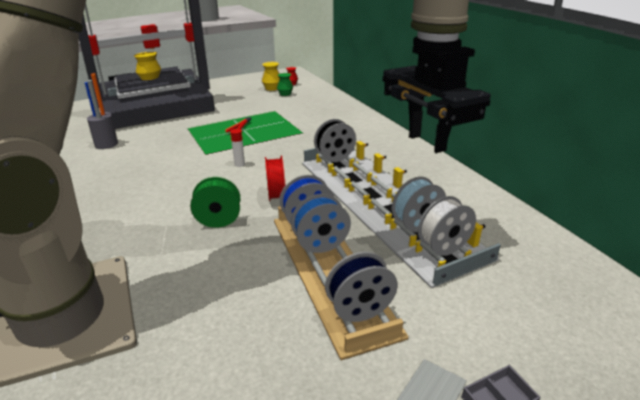

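```bash

python3 -m inch '[[[0,0,0.1,0,0,-0.009,0.3],[-0.5,0.08,0.15,0,0,-0.018,0.3],[-0.83,0.11,0.15,0,0,-0.018,0.3],[-0.83,0.11,0.15,0,0,-0.018,0.3]]]'
python3 -m inch '[[[-0.4,0.05,0,0,0,0,0.3],[-0.81,0.11,0,0,0,0,0.3],[-0.81,0.11,0,0,0,0,0.3],[-0.81,0.11,0,0,0,0,0.3]]]'
python3 -c "
from h import *
show();to(.456,-.036,.0755,-5)"
```

```text
time: 7.7
ee_pos: [0.5437, -0.0483, 0.2108]
eef_rot: [0.032, 0.709, -0.03, 0.704]
ft_force: [1.0, 0.5, -0.5]
width: 0.0611
time: 8.1
ee_pos: [0.4524, -0.0344, 0.2132]
eef_rot: [0.031, 0.706, -0.029, 0.707]
ft_force: [-0.1, 0.6, 0.2]
width: 0.0614
t 8.1 tcp [ 0.4524 -0.0344  0.2132] fx [ 0.0003  0.0024 -1.    ] jaw [0.0844 0.9964 0.0025] yaw deg -4.84036509388981 w 0.0614 F [-0.0561  0.6067  0.2101] q [-0.8015 -0.1079  0.7442  1.9352  0.0735  1.2862  1.4054]
shift m [ 0.0036 -0.0016 -0.1377] share [ 0.0299 -0.0134 -1.1478] turn share [-0.0004  0.     -0.0004] deg [-0.1398  0.0167 -0.1596]
```

```bash
cat > m.py <<'E'
from h import *
def stand(lo=90,hi=130):
    cal=get_calibration('wrist'); t=camera('wrist')[:,:,::-1]; np.set_printoptions(precision=4,suppress=True)
    hsv=cv2.cvtColor(t,cv2.COLOR_BGR2HSV); m=cv2.inRange(hsv,(lo,40,40),(hi,255,255)); m[245:]=0
    n,l,s,c=cv2.connectedComponentsWithStats(m)
    for i in range(1,n):
        if s[i,4]>800:
            x0,y0,w,h=s[i][:4]; E=plane(cal,[(x0+w/2,y0),(x0+w/2,y0+h)],.075)
            print(s[i],'y',plane(cal,c[i],.119)[0,1],'x',E[:,0].mean(),'v',np.median(hsv[l==i],0))
    return t
E
python3 -c "
from m import *
cv2.imwrite('pics/w5.png',stand())"
```

```text
[ 101  152   42   82 2148] y -0.210954671068426 x 0.4412388923812582 v [114. 215.  58.]
[ 292  152   36   84 2802] y -0.03799424365480347 x 0.4597584744489893 v [103.  189.5 170. ]
[ 373  153   38   84 2663] y 0.037115722068537305 x 0.4685203711063387 v [107. 242. 165.]
```

```bash

python3 -m inch '[[[0.04,-0.02,-0.4,0,0,0,0.3],[0.04,-0.02,-0.7,0,0,0,0.3],[0.04,-0.02,-0.7,0,0,0,0.3]]]'
python3 -m inch '[[[0,0,-0.22,0,0,0,0.3],[0,0,-0.44,0,0,0,0.3],[0,0,-0.44,0,0,0,0.3],[0,0,-0.44,0,0,0,0.3]]]'
python3 -c "
from h import *
show();to(.457,-.037,.0755,-5)"
```

```text
time: 8.45
ee_pos: [0.4559, -0.0385, 0.1254]
eef_rot: [0.029, 0.709, -0.033, 0.704]
ft_force: [-0.4, 0.2, -0.1]
width: 0.061
time: 8.85
ee_pos: [0.4589, -0.0381, 0.0778]
eef_rot: [0.03, 0.706, -0.031, 0.706]
ft_force: [0.2, -0.2, 1.6]
width: 0.0608
t 8.85 tcp [ 0.4589 -0.0381  0.0778] fx [-0.0002 -0.0015 -1.    ] jaw [ 0.0865  0.9962 -0.0015] yaw deg -4.964854587445047 w 0.0608 F [ 0.2134 -0.1773  1.5547] q [-0.7666  0.1277  0.8014  2.0818 -0.1091  0.9736  1.5764]
shift m [-0.0019  0.0011 -0.0023] share [-0.0158  0.0088 -0.0195] turn share [ 0.0002 -0.     -0.0001] deg [ 0.085  -0.0094 -0.0351]
```

```bash

python3 -m inch '[[[-0.01,0,-0.015,0,0,0,0.6],[-0.01,0,-0.015,0,0,0,0.8],[-0.01,0,-0.015,0,0,0,0.8],[-0.01,0,-0.015,0,0,0,0.8],[-0.01,0,-0.015,0,0,0,0.8]]]'
python3 -c "
from h import *
show()"
python3 -m inch '[[[0,0,0.2,0,0,0,0.8],[0,0,0.5,0,0,0,0.8],[0,0,0.9,0,0,0,0.8],[0,0,0.9,0,0,0,0.8]]]'
python3 -m inch '[[[0,0,0.35,0,0,0,0.8],[0.4,0.1,0.4,0,0,0.009,0.8],[0.8,0.23,0.4,0,0,0.018,0.8],[0.8,0.23,0.4,0,0,0.018,0.8]]]'
python3 -m inch '[[[0.4,0.1,0,0,0,0,0.8],[0.79,0.25,0,0,0,0,0.8],[0.79,0.25,0,0,0,0,0.8],[0.79,0.25,0,0,0,0,0.8]]]'
python3 -c "
from h import *
show();to(.648,.0225,.114,1.5)"
```

```text
time: 9.35
ee_pos: [0.4571, -0.0375, 0.0753]
eef_rot: [0.031, 0.706, -0.03, 0.707]
ft_force: [0.1, -0.2, 4.0]
width: 0.0378
t 9.35 tcp [ 0.4571 -0.0375  0.0753] fx [ 0.0008  0.0005 -1.    ] jaw [0.0862 0.9963 0.0005] yaw deg -4.943837920727098 w 0.0378 F [ 0.1267 -0.2408  3.9577] q [-0.767   0.1267  0.8014  2.0889 -0.1111  0.9664  1.5782]
time: 9.75
ee_pos: [0.4595, -0.0377, 0.1879]
eef_rot: [0.032, 0.704, -0.03, 0.709]
ft_force: [0.4, 0.8, -2.5]
width: 0.038
time: 10.15
ee_pos: [0.5559, -0.0056, 0.2267]
eef_rot: [-0.015, 0.709, 0.01, 0.705]
ft_force: [-2.2, 0.7, -2.4]
width: 0.0379
time: 10.55
ee_pos: [0.6475, 0.0202, 0.2281]
eef_rot: [-0.011, 0.708, 0.009, 0.706]
ft_force: [-0.0, 0.0, -2.2]
width: 0.038
t 10.55 tcp [0.6475 0.0202 0.2281] fx [-0.004 -0.003 -1.   ] jaw [-0.0274  0.9996 -0.0029] yaw deg 1.571507570157059 w 0.038 F [-0.0132  0.0454 -2.168 ] q [-0.6819  0.4753  0.821   1.4185 -0.3434  1.4001  1.7406]
shift m [ 0.0005  0.0023 -0.1141] share [ 0.0038  0.0192 -0.9509] turn share [ 0.0005 -0.0006 -0.0002] deg [ 0.1715 -0.2313 -0.0712]
```

```bash

python3 -m inch '[[[0.004,0.012,-0.4,0,0,0,0.8],[0.004,0.012,-0.8,0,0,0,0.8],[0.004,0.012,-0.95,0,0,0,0.8],[0.004,0.012,-0.95,0,0,0,0.8],[0.004,0.012,-0.95,0,0,0,0.8]]]'
python3 -c "
from h import *
show();to(.648,.0225,.0775,1.5)"
```

```text
time: 11.05
ee_pos: [0.648, 0.0209, 0.1183]
eef_rot: [-0.009, 0.707, 0.009, 0.707]
ft_force: [0.5, 0.6, -1.1]
width: 0.0379
t 11.05 tcp [0.648  0.0209 0.1183] fx [ 0.0012  0.0005 -1.    ] jaw [-0.026   0.9997  0.0005] yaw deg 1.49265163380072 w 0.0379 F [ 0.4742  0.5738 -1.1141] q [-0.661   0.5544  0.7736  1.5552 -0.4066  1.1978  1.784 ]
shift m [-0.      0.0016 -0.0408] share [-0.0004  0.0133 -0.3404] turn share [-0.0001  0.0002  0.    ] deg [-0.0289  0.0715  0.0074]
```

```bash

python3 -m inch '[[[0,0.013,-0.15,0,0,0,0.8],[0,0.013,-0.25,0,0,0,0.8],[0,0.013,-0.31,0,0,0,0.8],[0,0.013,-0.34,0,0,0,0.8],[0,0.013,-0.34,0,0,0,0.8]]]'
python3 -c "
from h import *
show();to(.648,.0225,.0755,1.5)"
```

```text
time: 11.55
ee_pos: [0.6482, 0.0229, 0.0763]
eef_rot: [-0.009, 0.707, 0.009, 0.707]
ft_force: [0.2, -0.8, -2.1]
width: 0.0376
t 11.55 tcp [0.6482 0.0229 0.0763] fx [ 0.0004  0.0001 -1.    ] jaw [-0.0268  0.9996  0.0001] yaw deg 1.5352401941094893 w 0.0376 F [ 0.1939 -0.8455 -2.0971] q [-0.647   0.5982  0.7478  1.5891 -0.4377  1.1282  1.8021]
shift m [-0.0002 -0.0004 -0.0008] share [-0.002  -0.0035 -0.007 ] turn share [-0.      0.0001 -0.0001] deg [-0.004   0.0202 -0.0352]
```

```bash

python3 -m inch '[[[0,0,-0.008,0,0,0,0.8],[0,0,-0.014,0,0,0,0.8],[0,0,-0.014,0,0,0,0.8]]]'
python3 -c "
from h import *
show()"
```

```text
time: 11.85
ee_pos: [0.6487, 0.0229, 0.0754]
eef_rot: [-0.009, 0.707, 0.01, 0.708]
ft_force: [-0.7, 0.7, 4.3]
width: 0.0377
t 11.85 tcp [0.6487 0.0229 0.0754] fx [ 0.0015  0.0003 -1.    ] jaw [-0.0268  0.9996  0.0002] yaw deg 1.5348403262493484 w 0.0377 F [-0.7458  0.749   4.3121] q [-0.6464  0.5993  0.7472  1.5896 -0.439   1.1257  1.803 ]
```

Contact. Release, retreat, go to mid (≈.464, .0365).

```bash

python3 -m inch '[[[0,0,0,0,0,0,0.52],[0,0,0,0,0,0,0.48],[0,0,0,0,0,0,0.4],[0,0,0,0,0,0,0.3],[0,0,0,0,0,0,0.3]]]'
python3 -m inch '[[[0,0,0.25,0,0,0,0.3],[0,0,0.6,0,0,0,0.3],[0,0,1,0,0,0,0.3],[0,0,1,0,0,0,0.3]]]'
python3 -m inch '[[[0,0,0.1,0,0,-0.009,0.3],[-0.5,0.04,0.15,0,0,-0.018,0.3],[-0.8,0.06,0.15,0,0,-0.018,0.3],[-0.8,0.06,0.15,0,0,-0.018,0.3]]]'
python3 -m inch '[[[-0.4,0.03,0,0,0,0,0.3],[-0.74,0.06,0,0,0,0,0.3],[-0.74,0.06,0,0,0,0,0.3],[-0.74,0.06,0,0,0,0,0.3]]]'
python3 -c "
from m import *
show();to(.464,.0365,.0755,-5)
cv2.imwrite('pics/w6.png',stand())
for n in ('side','top'): cv2.imwrite('pics/%s6.png'%n,camera(n)[:,:,::-1])"
```

```text
time: 12.35
ee_pos: [0.648, 0.023, 0.0743]
eef_rot: [-0.009, 0.707, 0.01, 0.707]
ft_force: [0.0, 0.0, 0.4]
width: 0.058
time: 12.75
ee_pos: [0.651, 0.0223, 0.2012]
eef_rot: [-0.009, 0.704, 0.01, 0.71]
ft_force: [0.5, -0.2, -0.4]
width: 0.0609
time: 13.15
ee_pos: [0.5468, 0.0306, 0.2113]
eef_rot: [0.032, 0.708, -0.029, 0.705]
ft_force: [-0.1, 0.4, -0.1]
width: 0.0612
time: 13.55
ee_pos: [0.4632, 0.0382, 0.213]
eef_rot: [0.031, 0.706, -0.029, 0.707]
ft_force: [0.0, 0.0, 0.6]
width: 0.0609
t 13.55 tcp [0.4632 0.0382 0.213 ] fx [ 0.0014  0.0037 -1.    ] jaw [0.0847 0.9964 0.0038] yaw deg -4.857143645002888 w 0.0609 F [0.0185 0.017  0.5523] q [-1.0918 -0.0933  0.8849  1.9168  0.0718  1.2825  1.2567]
shift m [ 0.0008 -0.0017 -0.1375] share [ 0.0065 -0.014  -1.1459] turn share [-0.0006  0.0002 -0.0004] deg [-0.2115  0.0806 -0.1427]
[ 296  148   36   84 2836] y 0.03810579074180461 x 0.4665860059655941 v [107. 244. 156.]
[  16  150   47   79 1731] y -0.21131076529699006 x 0.4407587087675998 v [114. 220.  53.]
```

View pics/side6.png

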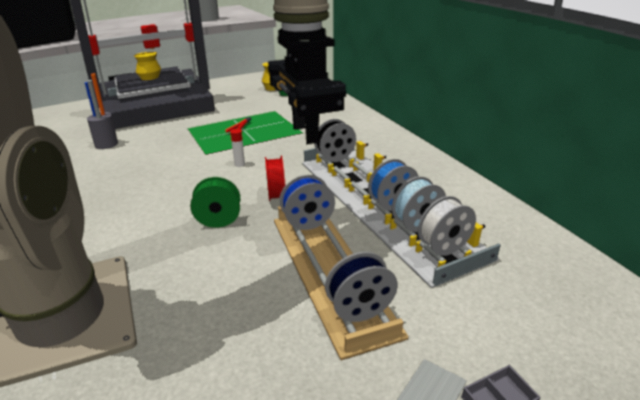

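View pics/top6.png

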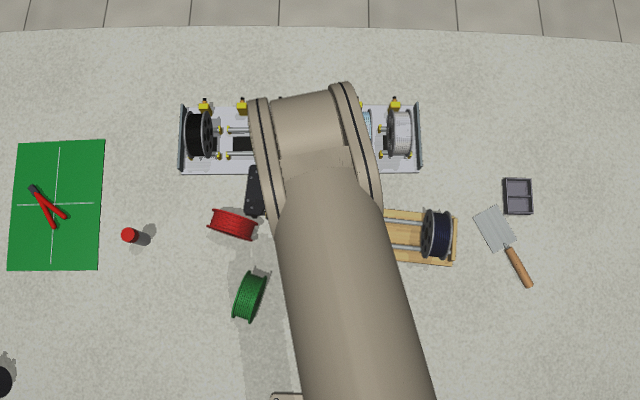

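```bash

python3 -m inch '[[[0.015,-0.005,-0.4,0,0,0,0.3],[0.015,-0.005,-0.7,0,0,0,0.3],[0.015,-0.005,-0.7,0,0,0,0.3]]]'
python3 -m inch '[[[0,0,-0.22,0,0,0,0.3],[0,0,-0.44,0,0,0,0.3],[0,0,-0.44,0,0,0,0.3],[0,0,-0.44,0,0,0,0.3]]]'
python3 -c "
from h import *
show();to(.4645,.0375,.0755,-5)"
```

```text
time: 14.0
ee_pos: [0.4631, 0.0353, 0.1248]
eef_rot: [0.029, 0.709, -0.033, 0.704]
ft_force: [-1.4, -0.0, 0.5]
width: 0.0606
time: 14.4
ee_pos: [0.466, 0.0363, 0.0769]
eef_rot: [0.03, 0.706, -0.031, 0.707]
ft_force: [0.2, -0.5, -0.1]
width: 0.0609
t 14.4 tcp [0.466  0.0363 0.0769] fx [ 0.0003 -0.0015 -1.    ] jaw [ 0.0869  0.9962 -0.0015] yaw deg -4.982601533578969 w 0.0609 F [ 0.2486 -0.547  -0.0984] q [-1.036   0.1711  0.9352  2.0701 -0.1643  0.9755  1.4686]
shift m [-0.0015  0.0012 -0.0014] share [-0.0129  0.0099 -0.0118] turn share [ 0.0002  0.     -0.    ] deg [ 0.0872  0.0173 -0.0174]
```

```bash

python3 -m inch '[[[-0.01,0.01,-0.01,0,0,0,0.6],[-0.01,0.01,-0.01,0,0,0,0.8],[-0.01,0.01,-0.01,0,0,0,0.8],[-0.01,0.01,-0.01,0,0,0,0.8],[-0.01,0.01,-0.01,0,0,0,0.8]]]'
python3 -c "
from h import *
show()"
python3 -m inch '[[[0,0,0.2,0,0,0,0.8],[0,0,0.5,0,0,0,0.8],[0,0,0.9,0,0,0,0.8],[0,0,0.9,0,0,0,0.8]]]'
python3 -m inch '[[[0,0,0.35,0,0,0,0.8],[0.4,0.15,0.4,0,0,0.009,0.8],[0.76,0.29,0.4,0,0,0.018,0.8],[0.76,0.29,0.4,0,0,0.018,0.8]]]'
python3 -m inch '[[[0.4,0.15,0,0,0,0,0.8],[0.75,0.29,0,0,0,0,0.8],[0.75,0.29,0,0,0,0,0.8],[0.75,0.29,0,0,0,0,0.8]]]'
python3 -c "
from h import *
show();to(.646,.107,.114,1.5)"
```

```text
time: 14.9
ee_pos: [0.4642, 0.0382, 0.0748]
eef_rot: [0.031, 0.706, -0.03, 0.707]
ft_force: [-0.8, 1.3, 3.4]
width: 0.0378
t 14.9 tcp [0.4642 0.0382 0.0748] fx [ 0.0006  0.0007 -1.    ] jaw [0.086  0.9963 0.0008] yaw deg -4.9340477775593055 w 0.0378 F [-0.8411  1.269   3.4389] q [-1.0394  0.1694  0.9343  2.0764 -0.1659  0.9697  1.467 ]
time: 15.3
ee_pos: [0.4666, 0.0382, 0.1873]
eef_rot: [0.032, 0.704, -0.029, 0.709]
ft_force: [0.4, -0.2, -2.3]
width: 0.038
time: 15.7
ee_pos: [0.5571, 0.0754, 0.2301]
eef_rot: [-0.011, 0.706, 0.012, 0.708]
ft_force: [-0.5, 0.6, -1.0]
width: 0.038
time: 16.1
ee_pos: [0.6452, 0.1071, 0.228]
eef_rot: [-0.011, 0.708, 0.008, 0.706]
ft_force: [0.8, -0.5, -1.5]
width: 0.0383
t 16.1 tcp [0.6452 0.1071 0.228 ] fx [-0.0027 -0.0033 -1.    ] jaw [-0.0265  0.9996 -0.0032] yaw deg 1.521261848742039 w 0.0383 F [ 0.8205 -0.5098 -1.5318] q [-0.8745  0.5322  0.9408  1.4044 -0.4243  1.4206  1.6602]
shift m [ 0.0008 -0.0001 -0.114 ] share [ 0.0066 -0.0005 -0.9499] turn share [ 0.0005 -0.0004 -0.0001] deg [ 0.1884 -0.1562 -0.021 ]
```

```bash

python3 -m inch '[[[0.004,0,-0.4,0,0,0,0.8],[0.004,0,-0.8,0,0,0,0.8],[0.004,0,-0.95,0,0,0,0.8],[0.004,0,-0.95,0,0,0,0.8],[0.004,0,-0.95,0,0,0,0.8]]]'
python3 -c "
from h import *
show();to(.646,.107,.0775,1.5)"
```

```text
time: 16.6
ee_pos: [0.6456, 0.1072, 0.118]
eef_rot: [-0.009, 0.707, 0.01, 0.708]
ft_force: [0.2, -1.0, -0.9]
width: 0.0383
t 16.6 tcp [0.6456 0.1072 0.118 ] fx [ 0.0013  0.0008 -1.    ] jaw [-0.0263  0.9997  0.0008] yaw deg 1.5075816714756407 w 0.0383 F [ 0.1682 -1.0385 -0.8831] q [-0.8532  0.6109  0.8841  1.5413 -0.4921  1.2234  1.7088]
shift m [ 0.0004 -0.0002 -0.0405] share [ 0.0035 -0.002  -0.3371] turn share [-0.0001  0.0002 -0.    ] deg [-0.0484  0.0766 -0.0076]
```

```bash

python3 -m inch '[[[0,-0.003,-0.15,0,0,0,0.8],[0,-0.003,-0.25,0,0,0,0.8],[0,-0.003,-0.31,0,0,0,0.8],[0,-0.003,-0.335,0,0,0,0.8],[0,-0.003,-0.335,0,0,0,0.8]]]'
python3 -c "
from h import *
show();to(.646,.107,.0755,1.5)"
python3 -m inch '[[[0,0,-0.008,0,0,0,0.8],[0,0,-0.016,0,0,0,0.8],[0,0,-0.016,0,0,0,0.8]]]'
python3 -c "
from h import *
show()"
```

```text
time: 17.1
ee_pos: [0.6456, 0.1072, 0.0761]
eef_rot: [-0.01, 0.707, 0.009, 0.707]
ft_force: [0.3, 0.2, -0.7]
width: 0.0378
t 17.1 tcp [0.6456 0.1072 0.0761] fx [-0.     -0.0001 -1.    ] jaw [-0.0268  0.9996 -0.0001] yaw deg 1.5384375291196248 w 0.0378 F [ 0.3189  0.1986 -0.7261] q [-0.8356  0.6533  0.8544  1.575  -0.5244  1.1565  1.7301]
shift m [ 0.0004 -0.0002 -0.0006] share [ 0.003  -0.0016 -0.0048] turn share [ 0.     -0.     -0.0001] deg [ 0.004  -0.0005 -0.0384]
time: 17.4
ee_pos: [0.6462, 0.1072, 0.075]
eef_rot: [-0.009, 0.707, 0.01, 0.708]
ft_force: [0.7, 0.2, 2.4]
width: 0.0379
t 17.4 tcp [0.6462 0.1072 0.075 ] fx [ 0.0015  0.0003 -1.    ] jaw [-0.0269  0.9996  0.0003] yaw deg 1.5390113140174908 w 0.0379 F [0.6673 0.2302 2.3767] q [-0.8349  0.6544  0.8535  1.5758 -0.5259  1.1534  1.7311]
```

```bash

python3 -m inch '[[[0,0,0,0,0,0,0.52],[0,0,0,0,0,0,0.48],[0,0,0,0,0,0,0.4],[0,0,0,0,0,0,0.3],[0,0,0,0,0,0,0.3]]]'
python3 -m inch '[[[0,0,0.25,0,0,0,0.3],[0,0,0.6,0,0,0,0.3],[0,0,1,0,0,0,0.3],[0,0,1,0,0,0,0.3]]]'
python3 -m inch '[[[0,0,0.1,0,0,-0.009,0.3],[-0.3,-0.4,0.15,0,0,-0.018,0.3],[-0.57,-0.88,0.15,0,0,-0.018,0.3],[-0.57,-0.88,0.15,0,0,-0.018,0.3]]]'
python3 -m inch '[[[-0.3,-0.45,0,0,0,0,0.3],[-0.57,-0.88,0,0,0,0,0.3],[-0.57,-0.88,0,0,0,0,0.3]]]'
python3 -m inch '[[[-0.3,-0.45,0,0,0,0,0.3],[-0.57,-0.88,0,0,0,0,0.3],[-0.57,-0.88,0,0,0,0,0.3],[-0.57,-0.88,0,0,0,0,0.3]]]'
python3 -c "
from m import *
show();to(.44,-.2105,.0755,-5)
cv2.imwrite('pics/w7.png',stand())
for n in ('side','top'): cv2.imwrite('pics/%s7.png'%n,camera(n)[:,:,::-1])"
```

```text
time: 17.9
ee_pos: [0.6455, 0.1072, 0.0742]
eef_rot: [-0.009, 0.707, 0.01, 0.707]
ft_force: [-0.4, 0.3, -0.1]
width: 0.0581
time: 18.3
ee_pos: [0.6484, 0.1067, 0.2009]
eef_rot: [-0.009, 0.704, 0.01, 0.71]
ft_force: [0.4, 0.1, 0.0]
width: 0.0612
time: 18.7
ee_pos: [0.5753, -0.0026, 0.2123]
eef_rot: [0.032, 0.706, -0.032, 0.706]
ft_force: [-0.0, -0.7, 0.5]
width: 0.0605
time: 19.0
ee_pos: [0.5063, -0.1079, 0.2119]
eef_rot: [0.032, 0.706, -0.032, 0.706]
ft_force: [0.3, -0.2, 0.6]
width: 0.0606
time: 19.4
ee_pos: [0.4382, -0.213, 0.2122]
eef_rot: [0.034, 0.706, -0.032, 0.707]
ft_force: [0.3, 0.5, -0.2]
width: 0.061
t 19.4 tcp [ 0.4382 -0.213   0.2122] fx [ 0.0012  0.0026 -1.    ] jaw [0.0923 0.9957 0.0027] yaw deg -5.2971301496367715 w 0.061 F [ 0.3221  0.5228 -0.1971] q [-0.8794 -0.0293  1.2536  1.8738  0.0261  1.2768  1.8449]
shift m [ 0.0018  0.0025 -0.1367] share [ 0.0154  0.0211 -1.139 ] turn share [-0.0004  0.0002  0.0008] deg [-0.1464  0.0703  0.2972]
```

View pics/w7.png

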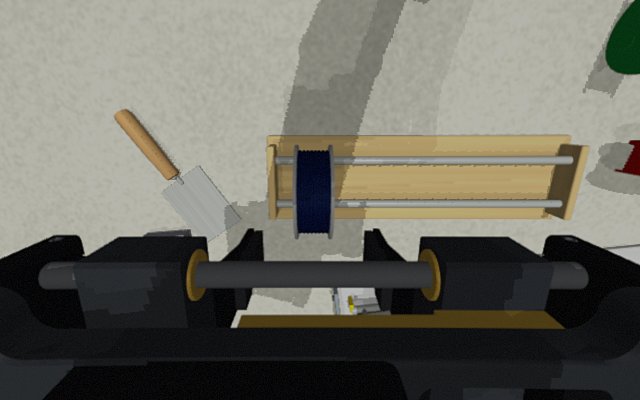

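View pics/top7.png

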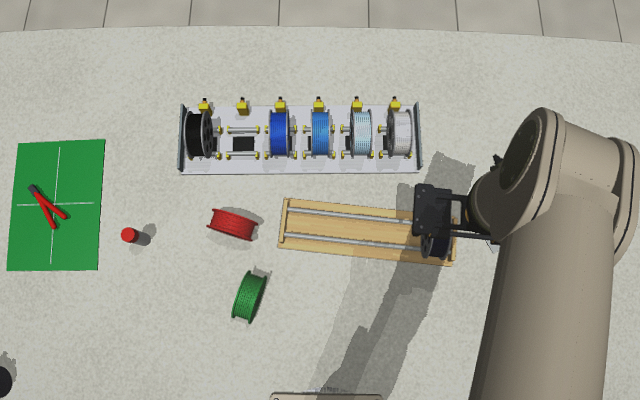

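```bash

python3 -m inch '[[[0.015,0.015,-0.35,0,0,0,0.3],[0.015,0.015,-0.35,0,0,0,0.3]]]'
python3 -c "
from m import *
show();to(.44,-.2105,.0755,-5)"
```

```text
time: 19.75
ee_pos: [0.4407, -0.2054, 0.1666]
eef_rot: [0.028, 0.709, -0.031, 0.704]
ft_force: [-1.1, 0.8, 0.5]
width: 0.061
t 19.75 tcp [ 0.4407 -0.2054  0.1666] fx [-0.0082 -0.0028 -1.    ] jaw [ 0.0832  0.9965 -0.0035] yaw deg -4.773972926216497 w 0.061 F [-1.1195  0.8093  0.4662] q [-0.8375  0.1164  1.2681  1.9322 -0.1135  1.1831  1.9599]
shift m [-0.0007 -0.0051 -0.0911] share [-0.0062 -0.0424 -0.7588] turn share [ 0.0004 -0.0013 -0.0006] deg [ 0.1609 -0.4698 -0.2252]
```

```bash

python3 -m inch '[[[0,-0.025,-0.3,0,0,0,0.3],[0,-0.025,-0.4,0,0,0,0.3],[0,-0.025,-0.4,0,0,0,0.3]]]'
python3 -c "
from m import *
show();to(.44,-.2105,.0755,-5)"
```

```text
time: 20.05
ee_pos: [0.4413, -0.2104, 0.1219]
eef_rot: [0.03, 0.708, -0.031, 0.705]
ft_force: [0.2, -1.0, 0.1]
width: 0.061
t 20.05 tcp [ 0.4413 -0.2104  0.1219] fx [-0.0035 -0.0007 -1.    ] jaw [ 0.0864  0.9963 -0.001 ] yaw deg -4.9553497688991 w 0.061 F [ 0.1528 -0.9563  0.1296] q [-0.7289  0.2348  1.2141  1.9792 -0.2453  1.0944  2.0752]
shift m [-0.0013 -0.0001 -0.0464] share [-0.0105 -0.0006 -0.3869] turn share [ 0.0001 -0.0006 -0.0001] deg [ 0.0396 -0.1991 -0.0446]
```

```bash

python3 -m inch '[[[-0.01,0,-0.2,0,0,0,0.3],[-0.01,0,-0.38,0,0,0,0.3],[-0.01,0,-0.38,0,0,0,0.3],[-0.01,0,-0.38,0,0,0,0.3]]]'
python3 -c "
from m import *
show();to(.44,-.2105,.0755,-5)
for n in ('side',): cv2.imwrite('pics/%s8.png'%n,camera(n)[:,:,::-1])"
```

```text
time: 20.45
ee_pos: [0.4416, -0.2109, 0.0784]
eef_rot: [0.03, 0.706, -0.03, 0.707]
ft_force: [-0.5, -1.1, 0.6]
width: 0.0608
t 20.45 tcp [ 0.4416 -0.2109  0.0784] fx [ 0.001  -0.0001 -1.    ] jaw [0.0861 0.9963 0.    ] yaw deg -4.942099914907141 w 0.0608 F [-0.5318 -1.1139  0.5701] q [-0.6378  0.3189  1.1378  2.0212 -0.3434  1.0093  2.1524]
shift m [-0.0016  0.0004 -0.0029] share [-0.0133  0.0037 -0.0241] turn share [ 0.      0.0002 -0.0002] deg [ 0.0029  0.0561 -0.0579]
```

View pics/side8.png

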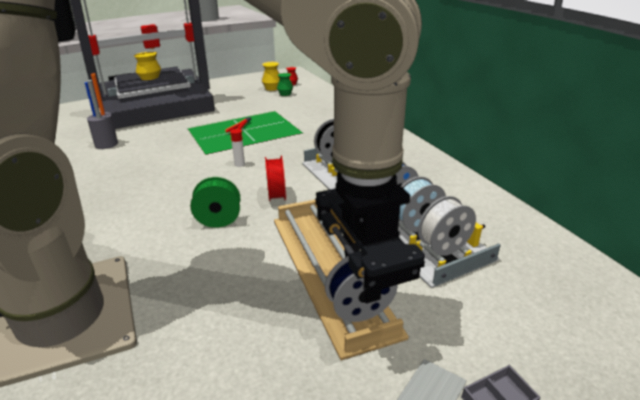

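```bash

python3 -m inch '[[[-0.01,0,-0.018,0,0,0,0.6],[-0.01,0,-0.018,0,0,0,0.8],[-0.01,0,-0.018,0,0,0,0.8],[-0.01,0,-0.018,0,0,0,0.8],[-0.01,0,-0.018,0,0,0,0.8]]]'
python3 -c "
from h import *
show()"
python3 -m inch '[[[0,0,0.2,0,0,0,0.8],[0,0,0.5,0,0,0,0.8],[0,0,0.9,0,0,0,0.8],[0,0,0.9,0,0,0,0.8]]]'
python3 -m inch '[[[0,0,0.3,0,0,0,0.8],[0.2,0.4,0.4,0,0,0.009,0.8],[0.42,0.84,0.4,0,0,0.018,0.8],[0.42,0.84,0.4,0,0,0.018,0.8]]]'
python3 -m inch '[[[0.2,0.4,0,0,0,0,0.8],[0.42,0.84,0,0,0,0,0.8],[0.42,0.84,0,0,0,0,0.8]]]'
python3 -c "
from h import *
show();to(.644,.192,.225,1.5)"
```

```text
time: 21.0
ee_pos: [0.4399, -0.2109, 0.0748]
eef_rot: [0.03, 0.706, -0.031, 0.707]
ft_force: [0.3, -1.9, 3.8]
width: 0.0378
t 21.0 tcp [ 0.4399 -0.2109  0.0748] fx [ 0.0003 -0.0001 -1.    ] jaw [ 0.0862  0.9963 -0.0001] yaw deg -4.94261554872888 w 0.0378 F [ 0.3202 -1.9411  3.8009] q [-0.6347  0.3227  1.1355  2.0274 -0.3483  1.0022  2.1577]
time: 21.4
ee_pos: [0.4421, -0.212, 0.187]
eef_rot: [0.032, 0.703, -0.03, 0.709]
ft_force: [0.8, -0.5, -3.4]
width: 0.0378
time: 21.8
ee_pos: [0.4919, -0.1036, 0.2298]
eef_rot: [-0.012, 0.707, 0.013, 0.707]
ft_force: [-0.5, -0.2, -2.6]
width: 0.0375
time: 22.1
ee_pos: [0.5416, -0.0025, 0.2283]
eef_rot: [-0.012, 0.708, 0.012, 0.706]
ft_force: [-0.1, 0.3, -3.4]
width: 0.0379
t 22.1 tcp [ 0.5416 -0.0025  0.2283] fx [-0.0025 -0.0007 -1.    ] jaw [-0.0346  0.9994 -0.0006] yaw deg 1.9852445331928161 w 0.0379 F [-0.1491  0.2961 -3.4087] q [-1.0414  0.2398  1.1245  1.7166 -0.2216  1.3283  1.7317]
shift m [ 0.1024  0.1945 -0.0033] share [ 0.8531  1.6212 -0.0275] turn share [ 0.0001 -0.0004 -0.0013] deg [ 0.0389 -0.1444 -0.4852]
```

```bash

python3 -m inch '[[[0.2,0.4,0,0,0,0,0.8],[0.43,0.81,0,0,0,-0.001,0.8],[0.43,0.81,0,0,0,-0.001,0.8]]]'
python3 -m inch '[[[0.2,0.4,0,0,0,0,0.8],[0.42,0.79,0,0,0,0,0.8],[0.42,0.79,0,0,0,0,0.8],[0.42,0.79,0,0,0,0,0.8],[0.42,0.79,0,0,0,0,0.8]]]'
python3 -c "
from m import *
show();to(.644,.192,.116,1.5)
t=stand()
cv2.imwrite('pics/w9.png',t)
cal=get_calibration('wrist')
hsv=cv2.cvtColor(t,cv2.COLOR_BGR2HSV)
y=cv2.inRange(hsv,(20,120,90),(35,255,255)); y[:140]=0;y[215:]=0
n,l,s,c=cv2.connectedComponentsWithStats(y)
for i in range(1,n):
    if s[i,4]>20: print('yel',s[i],plane(cal,c[i],.027)[0,:2])
"
```

```text
time: 22.4
ee_pos: [0.5929, 0.0952, 0.2274]
eef_rot: [-0.01, 0.708, 0.01, 0.706]
ft_force: [-0.8, -0.2, -2.3]
width: 0.0378
time: 22.9
ee_pos: [0.6422, 0.181, 0.2294]
eef_rot: [-0.007, 0.708, 0.006, 0.707]
ft_force: [-1.0, -1.4, -2.1]
width: 0.0377
t 22.9 tcp [0.6422 0.181  0.2294] fx [-0.0015 -0.0016 -1.    ] jaw [-0.0188  0.9998 -0.0015] yaw deg 1.0798866121235238 w 0.0377 F [-1.0199 -1.3676 -2.1114] q [-0.9749  0.5758  0.967   1.3637 -0.4675  1.4419  1.5629]
shift m [ 0.0018  0.011  -0.1134] share [ 0.0149  0.0917 -0.9446] turn share [ 0.0003 -0.0002  0.0012] deg [ 0.0907 -0.0881  0.4202]
[ 134  149   42   81 2332] y 0.023851673807187446 x 0.6517123670227845 v [102. 187. 192.]
[ 221  149   37   80 2485] y 0.10699018398966846 x 0.6493593829286024 v [107. 240. 147.]
[ 279  175   69   70 2897] y 0.18225830036496735 x 0.6723866195891284 v [114. 210.  44.]
yel [212 151   9  12  71] [0.6168 0.0564]
yel [279 150   6  12  47] [0.6143 0.1396]
yel [295 150   5  12  35] [0.6129 0.1582]
yel [345 150   6  11  38] [0.6114 0.2224]
yel [360 150   7  12  55] [0.6124 0.2409]
yel [359 194   6  13  53] [0.6724 0.2427]
```

View pics/w9.png

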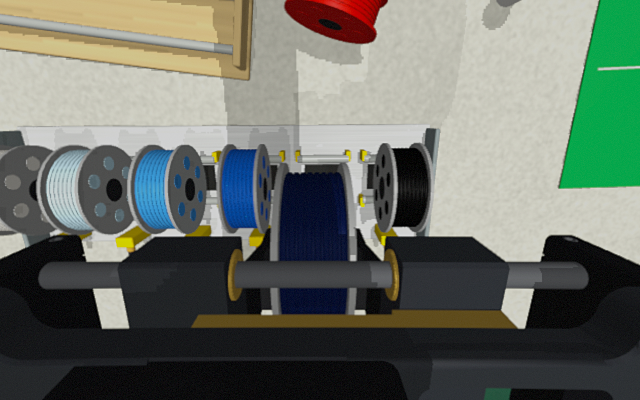

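```bash

python3 -m inch '[[[0.012,0.087,0,0,0,0.001,0.8],[0.012,0.087,0,0,0,0.001,0.8],[0.012,0.087,0,0,0,0.001,0.8],[0.012,0.087,0,0,0,0.001,0.8]]]'
python3 -c "
from m import *
show();to(.644,.1915,.116,1.5)"
```

```text
time: 23.35
ee_pos: [0.6439, 0.1931, 0.2307]
eef_rot: [-0.009, 0.707, 0.01, 0.707]
ft_force: [-0.1, -1.0, -1.7]
width: 0.038
t 23.35 tcp [0.6439 0.1931 0.2307] fx [ 0.0001  0.0002 -1.    ] jaw [-0.0267  0.9996  0.0002] yaw deg 1.5308092608451045 w 0.038 F [-0.0663 -1.0494 -1.7039] q [-0.9799  0.5836  0.9606  1.3482 -0.4727  1.4467  1.5542]
shift m [ 0.0001 -0.0016 -0.1147] share [ 0.0009 -0.013  -0.9556] turn share [-0.      0.     -0.0001] deg [-0.014   0.006  -0.0308]
```

```bash

python3 -m inch '[[[0,-0.013,-0.4,0,0,0,0.8],[0,-0.013,-0.8,0,0,0,0.8],[0,-0.013,-0.95,0,0,0,0.8],[0,-0.013,-0.95,0,0,0,0.8],[0,-0.013,-0.95,0,0,0,0.8]]]'
python3 -c "
from h import *
show();to(.644,.1915,.0765,1.5)"
```

```text
time: 23.85
ee_pos: [0.645, 0.1916, 0.1185]
eef_rot: [-0.009, 0.706, 0.01, 0.708]
ft_force: [0.4, -0.0, -2.1]
width: 0.0378
t 23.85 tcp [0.645  0.1916 0.1185] fx [ 0.0021  0.0003 -1.    ] jaw [-0.0267  0.9996  0.0002] yaw deg 1.5312636542879143 w 0.0378 F [ 0.3661 -0.0122 -2.1294] q [-0.9647  0.6626  0.9049  1.486  -0.5344  1.2516  1.6025]
shift m [-0.001  -0.0001 -0.042 ] share [-0.0086 -0.0008 -0.3503] turn share [-0.      0.0003 -0.0001] deg [-0.0155  0.1178 -0.0313]
```

```bash

python3 -m inch '[[[-0.008,0,-0.15,0,0,0,0.8],[-0.008,0,-0.25,0,0,0,0.8],[-0.008,0,-0.31,0,0,0,0.8],[-0.008,0,-0.335,0,0,0,0.8],[-0.008,0,-0.335,0,0,0,0.8]]]'
python3 -c "
from h import *
show();to(.644,.1915,.0755,1.5)"
python3 -m inch '[[[0,0,-0.008,0,0,0,0.8],[0,0,-0.016,0,0,0,0.8],[0,0,-0.016,0,0,0,0.8]]]'
python3 -c "
from h import *
show()"
```

```text
time: 24.35
ee_pos: [0.6432, 0.1918, 0.0766]
eef_rot: [-0.009, 0.707, 0.01, 0.707]
ft_force: [-0.1, -0.4, -1.7]
width: 0.0382
t 24.35 tcp [0.6432 0.1918 0.0766] fx [ 0.0002  0.0001 -1.    ] jaw [-0.0269  0.9996  0.0001] yaw deg 1.542077365291118 w 0.0382 F [-0.0736 -0.3797 -1.7231] q [-0.953   0.6997  0.8765  1.5251 -0.5637  1.1844  1.6216]
shift m [ 0.0008 -0.0003 -0.0011] share [ 0.0068 -0.0021 -0.0089] turn share [-0.      0.     -0.0001] deg [-0.0041  0.009  -0.0421]
time: 24.65
ee_pos: [0.6434, 0.1918, 0.075]
eef_rot: [-0.009, 0.707, 0.01, 0.707]
ft_force: [-0.2, -0.7, 0.3]
width: 0.0381
t 24.65 tcp [0.6434 0.1918 0.075 ] fx [ 0.0008  0.0004 -1.    ] jaw [-0.0269  0.9996  0.0004] yaw deg 1.5411462194432013 w 0.0381 F [-0.2311 -0.6922  0.3137] q [-0.9524  0.7012  0.8754  1.5265 -0.5653  1.1812  1.6226]
```

```bash

python3 -m inch '[[[0,0,-0.006,0,0,0,0.8],[0,0,-0.006,0,0,0,0.8]]]'
python3 -m inch '[[[0,0,0,0,0,0,0.52],[0,0,0,0,0,0,0.48],[0,0,0,0,0,0,0.4],[0,0,0,0,0,0,0.3],[0,0,0,0,0,0,0.3]]]'
python3 -m inch '[[[0,0,0.25,0,0,0,0.3],[0,0,0.6,0,0,0,0.3],[0,0,1,0,0,0,0.3],[0,0,1,0,0,0,0.3]]]'
python3 -m inch '[[[0,0.3,0.3,0,0,0,0.3],[-0.4,0.6,0.4,0,0,0,0.3],[-0.8,0.9,0.4,0,0,0,0.3],[-0.8,0.9,0.4,0,0,0,0.3],[-0.8,0.9,0.4,0,0,0,0.3]]]'
python3 -m inch '[[[-0.4,0.4,0,0,0,0,0.3],[-0.6,0.9,0,0,0,0,0.3],[-0.6,0.9,0,0,0,0,0.3],[-0.6,0.9,0,0,0,0,0.3],[-0.6,0.9,0,0,0,0,0.3]]]'
python3 -c "
from h import *
show()
t=camera('top')[:,:,::-1]
cv2.imwrite('pics/tf.png',t); cv2.imwrite('pics/tfz.png',cv2.resize(t[90:180,170:430],None,fx=3,fy=3,interpolation=cv2.INTER_CUBIC))
s=camera('side')[:,:,::-1]; cv2.imwrite('pics/sf.png',s)"
```

```text
time: 24.85
ee_pos: [0.6435, 0.1918, 0.0748]
eef_rot: [-0.009, 0.707, 0.01, 0.707]
ft_force: [-2.9, -0.4, 7.7]
width: 0.0379
time: 25.35
ee_pos: [0.643, 0.1917, 0.0736]
eef_rot: [-0.01, 0.707, 0.01, 0.707]
ft_force: [-0.6, -0.1, 0.3]
width: 0.0581
time: 25.75
ee_pos: [0.6459, 0.1915, 0.2005]
eef_rot: [-0.008, 0.704, 0.01, 0.71]
ft_force: [-0.1, -0.6, -0.2]
width: 0.061
time: 26.25
ee_pos: [0.5443, 0.3037, 0.2415]
eef_rot: [-0.011, 0.707, 0.012, 0.707]
ft_force: [0.6, 0.4, 0.1]
width: 0.0607
time: 26.75
ee_pos: [0.4754, 0.4074, 0.2414]
eef_rot: [-0.01, 0.707, 0.009, 0.707]
ft_force: [-0.3, -1.6, 0.7]
width: 0.061
t 26.75 tcp [0.4754 0.4074 0.2414] fx [ 0.0005 -0.0008 -1.    ] jaw [-0.0272  0.9996 -0.0008] yaw deg 1.558019217210695 w 0.061 F [-0.2808 -1.5565  0.6664] q [-1.4955  0.4624  0.9929  1.4712 -0.3868  1.4167  1.1061]
```

View pics/tfz.png

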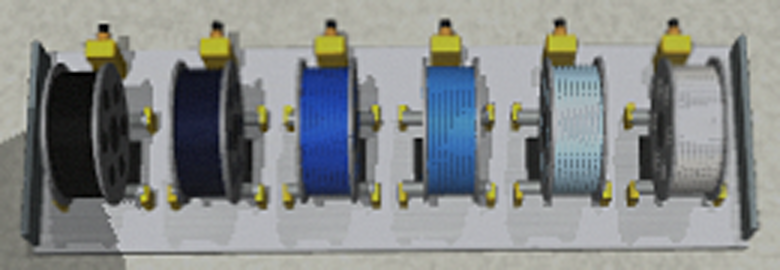

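View pics/sf.png

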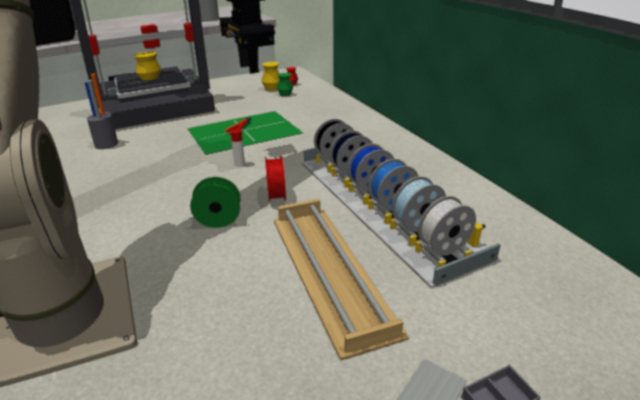

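```bash
python3 - <<'E'
from h import *
cal=get_calibration('top'); t=cv2.imread('pics/tf.png'); np.set_printoptions(precision=4,suppress=True)
hsv=cv2.cvtColor(t,cv2.COLOR_BGR2HSV)
m=cv2.inRange(hsv,(85,45,25),(130,255,255)); m[:100]=0;m[170:]=0;m[:,:220]=0;m[:,385:]=0
n,l,s,c=cv2.connectedComponentsWithStats(m)
for i in range(1,n):
    if s[i,4]>100: 
        x0,y0,w,h=s[i][:4]; print(s[i],plane(cal,c[i],.119)[0,:2],plane(cal,(x0+w/2-.5,y0+h/2-.5),.075)[0,:2])
# expected projected flange outlines of ideal spools
yaw=np.radians(1.5); ax=np.array([-np.sin(yaw),np.cos(yaw),0]); ex=np.array([np.cos(yaw),np.sin(yaw),0])
o=t.copy(); o=cv2.resize(o[90:180,170:430],None,fx=3,fy=3,interpolation=cv2.INTER_CUBIC)
A=np.array([.6500,-.0615,.075])
a=np.linspace(0,2*np.pi,60)
for k in range(-1,5):
    for e in (-.019,.019):
        P=A+ax*(.084*k+e)+.05*(np.cos(a)[:,None]*ex+np.sin(a)[:,None]*np.array([0,0,1]))
        q=(proj(cal,P)-[170,90]+.5)*3-.5
        cv2.polylines(o,[q.round().astype(int)],True,(0,0,255),1)
cv2.imwrite('pics/chk.png',o)
E
```

```text
[228 113  17  42 602] [0.6281 0.1888] [0.6435 0.1961]
[270 112  17  43 679] [0.6299 0.1048] [0.6459 0.1081]
[312 112  17  43 723] [0.6318 0.0211] [0.6474 0.0205]
[354 112  16  11 109] [ 0.6706 -0.0622] [ 0.6848 -0.0665]
[354 136  17  18 213] [ 0.6061 -0.0626] [ 0.6241 -0.0672]
```

View pics/chk.png

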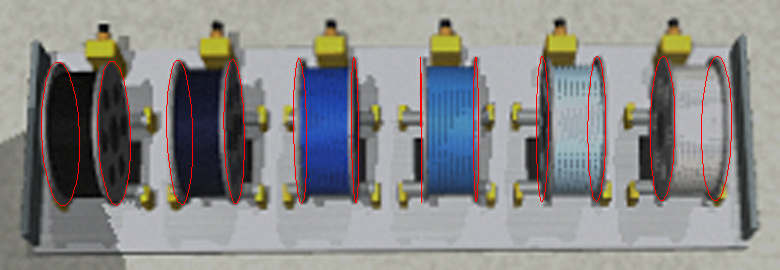

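```bash
python3 -c "
from bench import *
print(close_job())"
```

```text
the job is handed in; nothing more can be done
None
```

The four blue spools are in the feed rack and the job is handed in. From the −y end, the row now runs white, pale, sky blue, royal blue, navy, black. I did not touch the white and black spools.

- **Setting down:** each spool was lowered onto its rods until the wrist force showed contact (upward reading up to about 8 N), then released. The arm moved clear of the rack with about 27 s used.
- **Spacing:** the last top picture put the four spools about 83.5 to 84 mm apart. That fits the 84 mm station spacing to within about 1–2 mm of the camera calibration.
- **Seating:** in the top and side pictures all four stand upright and in line with the white and black spools.
- **Checks that fell short:** pale is partly washed out in the last colour mask, so its final position comes from its two mask pieces (y ≈ −62 mm) and a drawn outline. The outlines looked about 1 mm off for sky blue, and I left it.

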